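# Cock and fire the spring-arm pin setter

### The arm

A 6-joint arm with a two-finger parallel gripper is mounted at the origin on a cart in front of the work surface, level with it; the furniture and walls round the work are solid. World frame = base frame: x ahead of the robot, y to its left, z up, the work surface at z = 0. Lengths are in m, angles in rad, forces in N, time in s.
With the tool pointing down it reaches from about 0.25 to 0.725 m from the base axis. Payload 4 kg.
Tool frame: the origin (TCP) lies midway between the tips of the shut fingers; the grasp point (between the pads) lies 19 mm behind it; z points along the fingers, y is the direction in which the jaws open and shut (so a half turn about z gives the same grasp; the last joint's range is limited). The gripper opens to 85 mm and grips with 20 to 120 N. Pads are 22 mm wide; open, the fingers measure 114 mm over their backs; the gripper's body (76 mm by 85 mm) begins 54 mm behind the grasp point. The pads swing forward as they close: fully open they stand 13 mm farther back than shut.
Start: joints at [1.111, 0.241, 0.005, 1.335, 0, 1.571], TCP at [0.222, 0.448, 0.231] pointing down, gripper open.
Joint ranges: [-2.72, 2.72], [-1.05, 1.87], [-1.09, 1.28], [-1.99, 2.15], [-1.42, 1.44], [-3.14, 3.14]. Speed limits (rad/s): [2.79, 2.79, 3.14, 3.14, 3.14, 3.14].

### API

Orientations are given as a unit quaternion [x, y, z, w].
In Python, from workcell import bot, eyes, job gives the robot as it stands.
- The arm moves only by the shell command python3 -m crank 'ROWS'. ROWS is a JSON object of lists of equal length, an entry for each row: "dr": the turn, a rotation vector about the tool's x, y, z in rad, a list of three; "travel": the shift along the tool's x, y, z in m, a list of three; "hand": the finger opening in m, from 0 to 0.0854. In form: {"dr": [[wx, wy, wz], ...], "travel": [[x, y, z], ...], "hand": [hand, ...]}. A call has 1 to 10 rows; each row is the pose to reach, as a shift and turn from the pose commanded when the call began, along the tool's axes at that moment; what a row does not reach only later rows make up. A row lasts 1/8 s, in which the tool goes at most 62.5 mm and 10.7 degrees, less where a joint would pass 70% of its speed; a pose out of reach is approached as far as the arm can. A call with a gripper value outside its range is refused whole. The fingers move at their own pace and stop on an object; the grip force is fixed at half the most. Time passes only in rows, so rows that repeat a pose let the fingers close. It gives the time, the measured TCP pose, the force and the opening at its end, in the units of the state.
- bot.get_obs(): the state, without advancing time (a new reading comes with each control period).
- eyes.camera(name): name is "scene" or "top" or "wrist"; returns a dict with "color" (420x560x3 uint8, red, green, blue), "K" (3x3 intrinsics, pixels), "R" (3x3) and "t" (3): a world point X has camera coordinates R X + t; the wrist camera has in their place "T_tool_cam" (4x4, takes a point from camera to tool coordinates, whose origin is the TCP and whose axes are the flange's). Camera axes: x right, y down, z forward; pixel columns grow to the right and rows downward; lengths in m; the calibration is good to about 2 mm. A picture is of the moment at which its call begins: read the wrist's pose just before it. There is no depth.
- job.job_done(): hands the job in, once; it reports no verdict.
The state is a dict: "clock": time; "joint_pos": joint angles; "joint_vel": joint speeds; "tau": joint torques, N m; "eef_pos": TCP position; "tool_rot": TCP orientation; "ft_force": force on the tool from outside, world axes, zero at the start; "ft_torque": the same for the moment, N m; "grip_width": finger opening in m.
Only numpy, scipy, OpenCV 4.12 (cv2) and the standard library are available. Lean on these libraries where they do the work, as an engineer would, in place of code of your own. Each camera call takes 0.05 s, during which the arm holds its last target.

### The job

Pull the striker arm of the green pin setter back by its black upright handle until you feel its catch take hold, without ramming it into the backstop, and let go so that it stays cocked. Then press the red trigger button so that the arm flies back and drives the brass pin fully home in the bracket, and come clear. Do not push the pin by hand, and leave the loose things on the bench where they are.

Things in the scene. Friction and masses are not known exactly. Their poses are not given: they have to be found in the camera images.
- fixture: the pin setter, fixed to the bench: grey base plate 200 x 390 x 12 mm (x -100..100, y -150..240 mm from this origin), round green drum 160 mm diameter with its top at 52 mm, steel channel bracket at x 20..60, y 85..235 mm, top at 54 mm, jaws beside it no higher than 46 mm. Origin on the bench under the arm's pivot; x = the way the pin is driven, y = along the uncocked arm, z up.
- pivot (a point): vertical pivot axis of the striker arm over the middle of the drum, at the height of the top of the arm bar, 68 mm above the bench; axes as those of fixture. A hidden sear in the drum catches the cocked arm somewhere between 0.88 and 1.32 rad: its setting changes every time and cannot be seen, only felt. 0.04 rad (6 mm at the handle) past the catch, the arm meets a sprung backstop.
- striker (a joint): angle of the striker arm (rad): 0 = along fixture y, pin home; grows anticlockwise seen from above, as it is cocked towards fixture -x. Starts leaning on the proud pin at about 0.08 to 0.12. A spring pulls it back with 0.8 N m/rad x (value + 0.5): at the handle 3 N at the start, 7.5 to 10 N at the catch, about 1 N more while riding over the sear. Let go before the catch, it flies back.
- handle (a point): centre of the upright black handle of the striker arm: round post 18 mm diameter, 150 mm from the pivot axis, from 68 mm to 136 mm above the bench, this point 102 mm above the bench; the steel arm bar under it is 22 mm wide with its top at 68 mm. Its x axis is the tangent of the swing (cocking goes to its -x), its y axis points outward along the arm. The post can be pinched from above and turns with the arm.
- backstop (a joint): how far the sprung backstop hidden in the drum is pressed back (rad about the pivot): 0 = untouched. It takes 50 N m per rad: once touched, the force at the handle rises by about 2 N per mm; when caught and let go, the arm rests on the sear with the backstop free. 0.04 rad, some 13 N at the handle on top of the spring, is as hard as it may be pressed.
- pin_head (a point): middle of the striking face of the brass pin's head (20 mm diameter, 6 mm thick, axis level along fixture x, 42 mm above the bench, 120 mm from the pivot); it starts standing up to 14 mm proud of the bracket face.
- pin (a joint): how far the pin is driven (m): 0 = 14 mm proud, 0.014 = fully home with its head against the bracket. It is a tight fit: about 28 N to push.
- trigger_top (a point): middle of the top of the red round trigger button, 32 mm diameter, 67 mm above the bench, on a green pillar 40 x 40 mm on the side of the drum away from the bracket. It is pressed straight down.
- trigger (a joint): how far the trigger button is pressed (m): 0 = up, 0.010 = fully down. It springs up by itself. A press takes about 3 N to start, 5 N at the bottom, and 1 to 2 N more with the sear loaded; the sear lets go at about 4 to 5 mm. It is linked to the sear: while the arm is being cocked it dips about 7 mm, over the last 0.35 rad, and pops up when the sear has caught.
- tin: bystander: round lidded tin 68 mm diameter, 42 mm high; origin under its centre
- mask: bystander: white moulded dust mask 122 x 130 x 46 mm; origin under its centre
- pliers: bystander: pliers with black grips, 47 x 165 x 14 mm; origin under the centre
- square: bystander: engineer's try square 90 x 125 x 16 mm; origin under the centre

How it is judged:
By the outcome, as a careful person would: the job done as asked, in the order asked, and still so for the second after the job is handed in, with the robot touching nothing.
It also fails if it takes over 67 s, if anything falls off the work surface, if the arm or the gripper's body presses on something with over 40 N, if the wrist force passes 120 N, or if a joint passes its speed limit or range.

## Working session

There is one attempt and no reset: what is moved stays moved. The work goes in short steps, Python scripts to look and compute and a shell command to move; the robot and the scene stay as the last step left them, time stands still between calls to the robot, and variables do not carry over. Pictures are saved under pics/ and viewed, and the job is handed in when it is done.

```bash
ls; mkdir -p pics; python3 - <<'E'
from workcell import bot,eyes
import cv2,numpy as np,pickle
o=bot.get_obs()
print(o)
d={}
for n in ["scene","top","wrist"]:
    c=eyes.camera(n); d[n]=c
    cv2.imwrite(f"pics/{n}0.png",c["color"][:,:,::-1])
    print(n,{k:v for k,v in c.items() if k!="color"})
pickle.dump(d,open("c0.pkl","wb"))
E
```

```text
pics
{'clock': 0.0, 'joint_pos': array([1.11100205e+00, 2.41406401e-01, 3.68780699e-03, 1.33519066e+00,
       1.38274082e-06, 1.57080349e+00]), 'joint_vel': array([ 0.00037906,  0.00104719, -0.00046167,  0.00257186, -0.00091358,
       -0.00041192]), 'tau': array([-8.05017135e-04, -3.72315681e+01,  2.52408242e+01,  1.68598036e-02,
       -6.79200321e-05, -2.96301916e-07]), 'eef_pos': array([0.22159465, 0.44749281, 0.23040234]), 'tool_rot': array([ 2.27880731e-01,  9.73688480e-01, -1.02851219e-03, -2.41413872e-04]), 'ft_force': array([ 0.21511267, -0.01174623,  0.17496516]), 'ft_torque': array([-0.0084827 ,  0.00472384,  0.01168516]), 'grip_width': 0.08548626512157474}
scene {'K': array([[534.20290944,   0.        , 276.52913254],
       [  0.        , 534.20290944, 211.83106877],
       [  0.        ,   0.        ,   1.        ]]), 'R': array([[ 0.84974796, -0.52696133,  0.015497  ],
       [-0.31838469, -0.53639482, -0.78160846],
       [ 0.42018994,  0.65923619, -0.62357683]]), 't': array([-0.45132058,  0.28670006,  1.25784112])}
top {'K': array([[474.2113961 ,   0.        , 276.209419  ],
       [  0.        , 474.2113961 , 204.88179407],
       [  0.        ,   0.        ,   1.        ]]), 'R': array([[-0.00327537, -0.99999257, -0.00203513],
       [-0.98095282,  0.00360826, -0.19421265],
       [ 0.19421855,  0.00136025, -0.98095734]]), 't': array([0.05409529, 0.59621281, 1.26131268])}
wrist {'K': array([[350.3377036 ,   0.        , 276.52905406],
       [  0.        , 350.3377036 , 210.09130335],
       [  0.        ,   0.        ,   1.        ]]), 'T_tool_cam': array([[-5.64701572e-04, -9.53662536e-01, -3.00877796e-01,
         7.66712205e-02],
       [ 9.99999840e-01, -5.28281463e-04, -2.02405239e-04,
        -4.73884056e-05],
       [ 3.40781319e-05, -3.00877862e-01,  9.53662682e-01,
        -1.43285839e-01],
       [ 0.00000000e+00,  0.00000000e+00,  0.00000000e+00,
         1.00000000e+00]])}
```

View pics/top0.png

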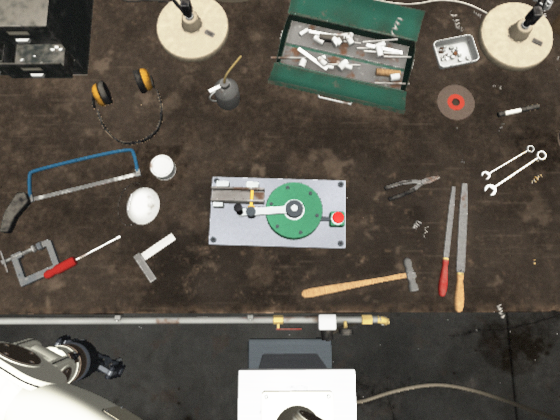

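View pics/scene0.png

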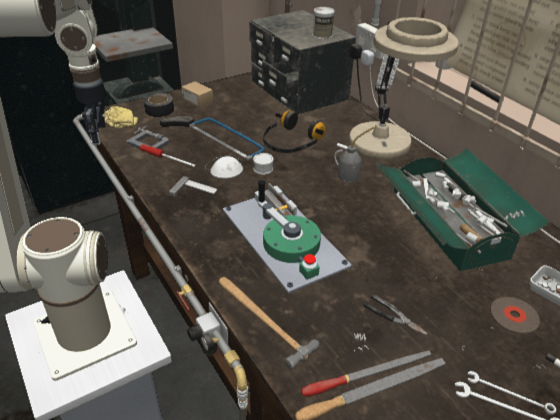

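View pics/wrist0.png

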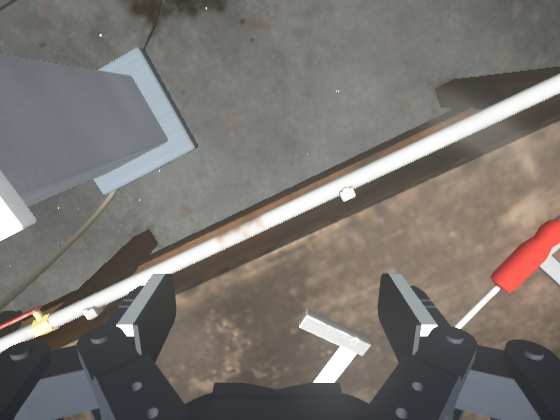

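The top view shows the pin setter with its plate at px 209–347 × 177–248. The pivot is at about (293,209), the black handle near (240–252,209), and the red button at (338,218). I'll measure these next.

```bash
cat > h.py <<'E'
import cv2,numpy as np,pickle
from scipy.spatial.transform import Rotation as Ro
def ray(c,uv,z,o=None):
    d=np.linalg.inv(c["K"])@np.array([uv[0],uv[1],1.])
    if o is None: R,t=c["R"],c["t"]; C=-R.T@t; D=R.T@d
    else:
        T=c["T_tool_cam"]; Rt=Ro.from_quat(o["tool_rot"]).as_matrix()
        C=Rt@T[:3,3]+o["eef_pos"]; D=Rt@T[:3,:3]@d
    return C+D*(z-C[2])/D[2]
def proj(c,X):
    p=c["K"]@(c["R"]@np.array(X)+c["t"]); return p[:2]/p[2]
def blobs(img,lo,hi,mn=15):
    m=cv2.inRange(cv2.cvtColor(img,cv2.COLOR_RGB2HSV),lo,hi)
    n,l,s,ce=cv2.connectedComponentsWithStats(m)
    return [(s[i].tolist(),ce[i].round(2).tolist()) for i in range(1,n) if s[i][4]>mn]
E
python3 - <<'E'
from h import *
d=pickle.load(open("c0.pkl","rb"))
for n,(x0,y0,x1,y1) in dict(top=(200,165,360,260),scene=(215,170,360,295)).items():
    im=d[n]["color"][y0:y1,x0:x1]
    cv2.imwrite(f"pics/{n}_z.png",cv2.resize(im,None,fx=5,fy=5,interpolation=cv2.INTER_CUBIC)[:,:,::-1])
    for nm,lo,hi in [("green",(60,120,40),(90,255,255)),("red",(0,150,120),(6,255,255))]:
        for s,c in blobs(im,lo,hi):
            uv=(c[0]+x0,c[1]+y0); print(n,nm,s,uv,ray(d[n],uv,.067 if nm=="red" else .052))
E
```

```text
top red [133, 47, 11, 11, 89] (337.87, 216.82999999999998) [ 0.56059114 -0.11747389  0.067     ]
scene green [49, 64, 5, 15, 27] (265.19, 241.32999999999998) [0.5016929  0.01224911 0.052     ]
scene green [101, 67, 4, 9, 16] (317.88, 240.44) [ 0.6263962  -0.05789885  0.052     ]
scene green [86, 77, 17, 9, 32] (309.0, 251.66) [ 0.58029302 -0.08239106  0.052     ]
scene green [52, 80, 11, 8, 17] (272.29, 253.88) [ 0.49233823 -0.03983953  0.052     ]
scene green [86, 95, 10, 13, 31] (304.55, 271.94) [ 0.5277261  -0.13888457  0.052     ]
scene green [97, 96, 6, 10, 20] (315.35, 270.85) [ 0.55352556 -0.14979319  0.052     ]
scene red [89, 84, 12, 10, 92] (309.42, 258.40999999999997) [ 0.55690248 -0.11688141  0.067     ]
```

View pics/top_z.png

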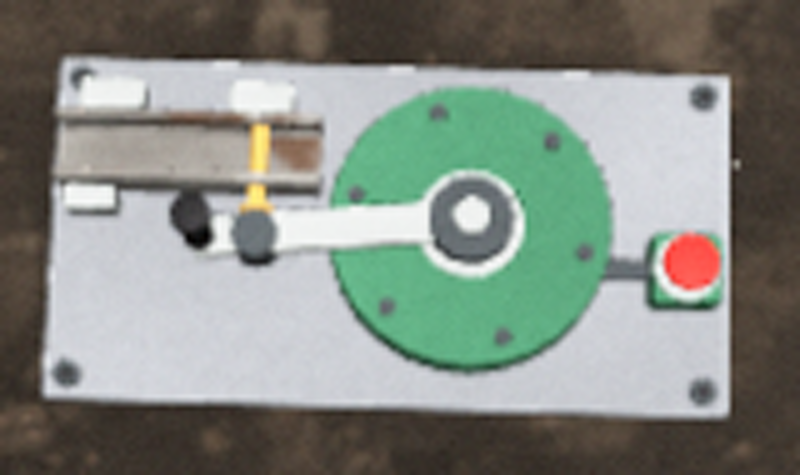

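View pics/scene_z.png

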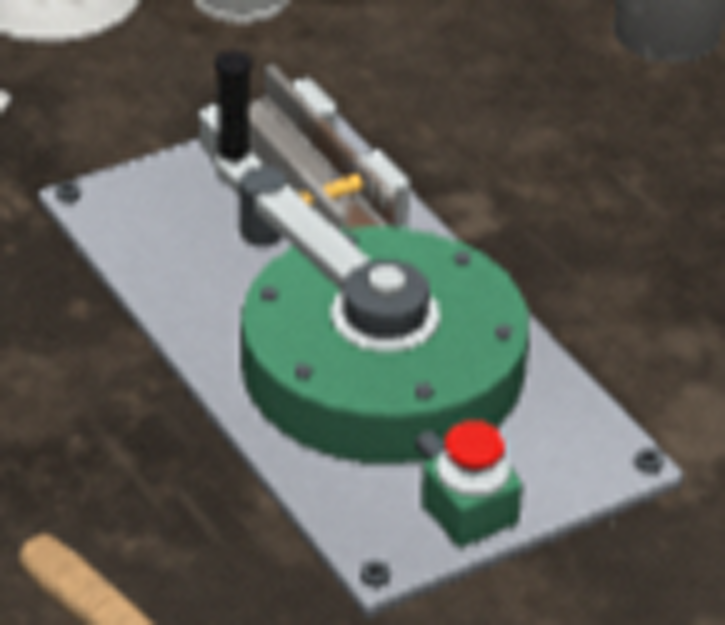

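```bash
python3 - <<'E'
from h import *
d=pickle.load(open("c0.pkl","rb"))
off=dict(top=(200,165),scene=(215,170))
def P(n,U,z): 
    uv=((U[0]+.5)/5-.5+off[n][0],(U[1]+.5)/5-.5+off[n][1]); return ray(d[n],uv,z).round(4)
for n,L in dict(top=[(62,58),(730,75),(730,415),(43,398)],scene=[(38,192),(682,475),(370,612)]).items():
    for U in L: print(n,"corner",P(n,U,.012))
print("handle top",P("top",(187,210),.136),P("scene",(233,64),.136))
print("handle bot",P("top",(200,238),.068),P("scene",(235,152),.068))
for n in off:
    im=d[n]["color"]; m=cv2.inRange(cv2.cvtColor(im,cv2.COLOR_RGB2HSV),(65,90,100),(85,255,200))
    x,y=off[n]; mm=np.zeros_like(m); mm[y:y+95 if n=="top" else y+90,x:x+150]=m[y:y+95 if n=="top" else y+90,x:x+150]
    cs,_=cv2.findContours(mm,cv2.RETR_EXTERNAL,cv2.CHAIN_APPROX_NONE); c=max(cs,key=cv2.contourArea)
    pts=np.array([ray(d[n],p[0],.052)[:2] for p in cv2.convexHull(c)])
    (cx,cy),r=cv2.minEnclosingCircle(pts.astype(np.float32)*1000); print(n,"drum",cx,cy,r, cv2.fitEllipse((pts*1000).astype(np.float32)))
    print("trig",[b for b in blobs(im,(0,150,120),(6,255,255))])
E
```

```text
top corner [0.6916 0.2392 0.012 ]
top corner [ 0.6799 -0.1503  0.012 ]
top corner [ 0.4816 -0.144   0.012 ]
top corner [0.4926 0.2454 0.012 ]
scene corner [0.4905 0.2475 0.012 ]
scene corner [ 0.6748 -0.148   0.012 ]
scene corner [ 0.4769 -0.1452  0.012 ]
handle top [0.5769 0.1545 0.136 ] [0.572  0.1523 0.136 ]
handle bot [0.5743 0.1529 0.068 ] [0.5764 0.1578 0.068 ]
top drum 582.6636962890625 3.9691994190216064 79.22987365722656 ((583.0223388671875, 4.030146598815918), (156.17832946777344, 157.4862518310547), 91.4868392944336)
trig [([448, 94, 16, 16, 167], [455.5, 101.68]), ([333, 212, 11, 11, 89], [337.87, 216.83]), ([44, 257, 32, 22, 272], [59.96, 267.4]), ([439, 260, 9, 37, 146], [442.79, 281.92])]
scene drum 581.6387329101562 3.9495749473571777 79.71356201171875 ((581.5094604492188, 2.963496208190918), (155.3380889892578, 157.954833984375), 109.2259292602539)
trig [([140, 145, 22, 10, 99], [151.22, 149.16]), ([304, 254, 12, 10, 92], [309.42, 258.41]), ([504, 306, 22, 16, 209], [514.71, 313.51]), ([302, 380, 45, 15, 213], [320.54, 387.3])]
```

```bash
cat >> h.py <<'E'
def goto(o,pos,yaw):
    """travel & dr (tool axes) to put TCP at pos, tool straight down, tool y at world angle yaw"""
    Rt=Ro.from_quat(o["tool_rot"])
    y=np.array([np.cos(yaw),np.sin(yaw),0]); z=np.array([0,0,-1.]); x=np.cross(y,z)
    Rn=Ro.from_matrix(np.c_[x,y,z])
    return Rt.inv().apply(np.array(pos)-o["eef_pos"]).round(4).tolist(),(Rt.inv()*Rn).as_rotvec().round(4).tolist()
PV=np.array([.583,.0035]); YAW=-.030
def hpos(th,z=.091,r=.150):
    a=th+YAW; return [PV[0]-r*np.sin(a),PV[1]+r*np.cos(a),z],a
def show(tag=""):
    from workcell import bot
    o=bot.get_obs(); x=o["eef_pos"]
    dx=x[:2]-PV; th=np.arctan2(-dx[0],dx[1])-YAW; a=th+YAW; f=o["ft_force"]
    Rt=Ro.from_quat(o["tool_rot"]).as_matrix()
    print(tag,"t%.2f"%o["clock"],"pos",x.round(4),"th %.3f r %.4f"%(th,np.hypot(*dx)),"yaw_y %.3f"%np.arctan2(Rt[1,1],Rt[0,1]),
      "Ft %.2f Fr %.2f Fz %.2f"%(f[0]*np.cos(a)+f[1]*np.sin(a),-f[0]*np.sin(a)+f[1]*np.cos(a),f[2]),"w %.4f"%o["grip_width"],"j6 %.2f"%o["joint_pos"][5])
    return o
E
python3 - <<'E'
from h import *
o=show(); print(goto(o,[.570,.152,.215],.055))
E
```

```text
t0.15 pos [0.2217 0.4477 0.2306] th 0.713 r 0.5726 yaw_y 1.111 Ft -0.13 Fr -0.25 Fz -0.43 w 0.0854 j6 1.57
([-0.4434, -0.1103, 0.0158], [-0.0015, 0.0008, 1.056])
```

```bash
python3 -m crank '{"dr":[[0,0,0.1],[0,0,0.2],[0,0,0.32],[0,0,0.44],[0,0,0.56],[0,0,0.68],[0,0,0.8],[0,0,0.93],[0,0,1.056],[0,0,1.056]],"travel":[[-0.03,-0.008,0],[-0.08,-0.02,0],[-0.13,-0.032,0],[-0.185,-0.046,0.004],[-0.24,-0.06,0.008],[-0.295,-0.073,0.012],[-0.35,-0.087,0.015],[-0.4,-0.1,0.015],[-0.443,-0.11,0.016],[-0.443,-0.11,0.016]],"hand":[0.085,0.085,0.085,0.085,0.085,0.085,0.085,0.085,0.085,0.085]}'
python3 - <<'E'
from h import *
from workcell import eyes
o=show(); c=eyes.camera("wrist"); cv2.imwrite("pics/w1.png",c["color"][:,:,::-1]); pickle.dump((c,o),open("w1.pkl","wb"))
E
```

```text
clock: 1.4
eef_pos: [0.5717, 0.1504, 0.2141]
tool_rot: [0.689, 0.725, -0.001, -0.0]
ft_force: [-0.5, 0.5, -0.8]
grip_width: 0.085
 t1.40 pos [0.5717 0.1504 0.2141] th 0.106 r 0.1474 yaw_y 0.050 Ft -0.44 Fr 0.49 Fz -0.77 w 0.0850 j6 1.78
```

View pics/w1.png

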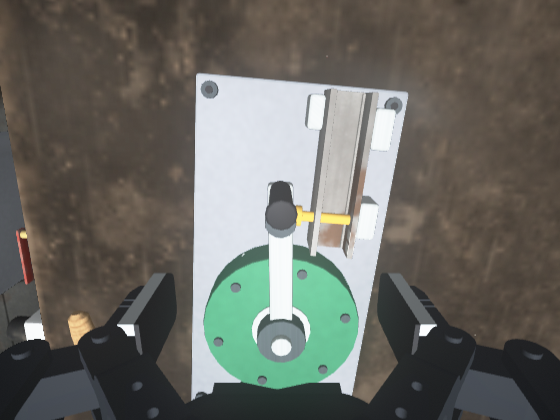

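The wrist view shows the plate, with the post leaning down the picture: its top is at about (281,216), its foot at about (281,188), and the hub is at (281,345). I'll cast those points onto their planes and compare.

```bash
python3 - <<'E'
from h import *
c,o=pickle.load(open("w1.pkl","rb"))
im=c["color"]
cv2.imwrite("pics/w1z.png",cv2.resize(im[160:380,200:370],None,fx=3.5,fy=3.5,interpolation=cv2.INTER_CUBIC)[:,:,::-1][:600])
g=im[:,:,:3].max(2); 
m=((g<60)*255).astype(np.uint8); m[:170]=0;m[250:]=0;m[:,:260]=0;m[:,:][:,305:]=0
n,l,s,ce=cv2.connectedComponentsWithStats(m)
for i in range(1,n):
    if s[i][4]>20: print(s[i],ce[i])
print("post top",ray(c,(281,216),.136,o),"foot",ray(c,(281,188),.068,o))
for p in [(196,74),(407,93)]: print("corner",ray(c,p,.012,o))
E
```

```text
post top [0.57464165 0.15334225 0.136     ] foot [0.57533171 0.15571    0.068     ]
corner [0.49279701 0.24575713 0.012     ]
corner [0.68949744 0.23894778 0.012     ]
```

View pics/w1z.png

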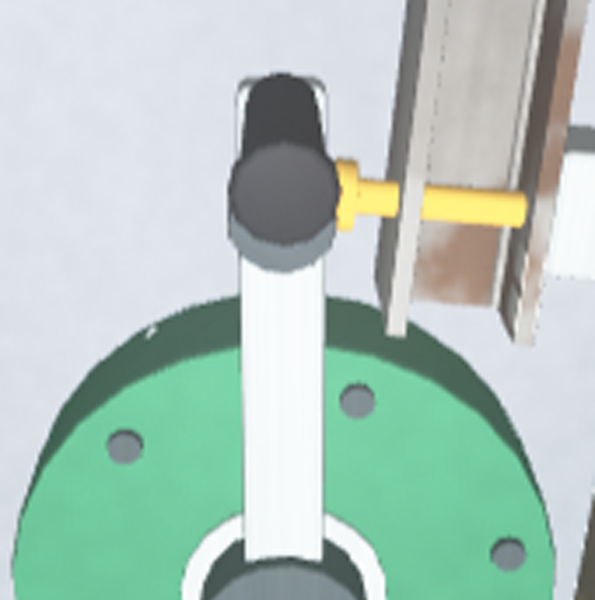

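```bash
python3 - <<'E'
from h import *
o=show(); print(goto(o,[.5747,.1535,.089],.056))
E
```

```text
t1.45 pos [0.5704 0.1517 0.2142] th 0.115 r 0.1488 yaw_y 0.053 Ft -0.96 Fr 0.22 Fz -0.15 w 0.0848 j6 1.78
([0.0016, 0.0046, 0.1252], [-0.0019, 0.0001, -0.0029])
```

```bash
python3 -m crank '{"dr":[[0,0,0],[0,0,0],[0,0,0],[0,0,0],[0,0,0],[0,0,0]],"travel":[[0.0015,0.0045,0.02],[0.0015,0.0045,0.05],[0.0015,0.0045,0.085],[0.0015,0.0045,0.11],[0.0015,0.0045,0.125],[0.0015,0.0045,0.125]],"hand":[0.085,0.085,0.085,0.085,0.085,0.085]}'
python3 - <<'E'
from h import *
from workcell import eyes
o=show(); c=eyes.camera("wrist"); cv2.imwrite("pics/w2.png",c["color"][:,:,::-1])
print(goto(o,[.5747,.1535,.089],.056))
E
```

```text
clock: 2.2
eef_pos: [0.5731, 0.1552, 0.0894]
tool_rot: [0.687, 0.727, -0.001, -0.001]
ft_force: [-0.1, 0.2, -0.2]
grip_width: 0.085
 t2.20 pos [0.5731 0.1552 0.0894] th 0.095 r 0.1520 yaw_y 0.057 Ft -0.11 Fr 0.23 Fz -0.23 w 0.0850 j6 1.78
([-0.0017, 0.0015, 0.0004], [-0.0025, 0.0004, 0.0005])
```

View pics/w2.png

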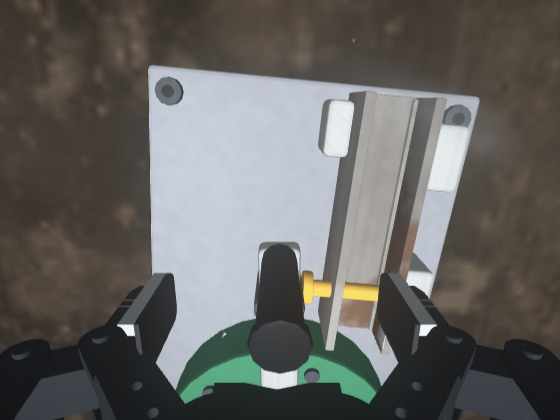

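The post (top at (280,345)) stands between the pads. I'll bias the jaws 5 mm to the cocking side so that closing can't push the post onto the pin.

```bash
python3 -m crank '{"dr":[[0,0,0],[0,0,0],[0,0,0],[0,0,0],[0,0,0],[0,0,0],[0,0,0],[0,0,0]],"travel":[[-0.001,-0.005,0],[-0.001,-0.005,0],[-0.001,-0.005,0],[-0.001,-0.005,0],[-0.001,-0.005,0],[-0.001,-0.005,0],[-0.001,-0.005,0],[-0.001,-0.005,0]],"hand":[0.085,0.06,0.01,0.01,0.01,0.01,0.01,0.01]}'
python3 - <<'E'
from h import *
from workcell import eyes
o=show(); c=eyes.camera("wrist"); cv2.imwrite("pics/w3.png",c["color"][:,:,::-1])
for th in (.2,.35,.5,.65,.8):
  p,a=hpos(th,.089); print(th,goto(o,p,a))
E
```

```text
clock: 3.25
eef_pos: [0.5705, 0.1535, 0.091]
tool_rot: [0.687, 0.726, 0.001, 0.001]
ft_force: [3.1, 0.7, 3.8]
grip_width: 0.0166
 t3.25 pos [0.5705 0.1535 0.091 ] th 0.113 r 0.1505 yaw_y 0.055 Ft 3.17 Fr 0.48 Fz 3.78 w 0.0166 j6 1.78
0.2 ([-0.0015, -0.013, 0.002], [0.0023, -0.0002, -0.115])
0.35 ([-0.0057, -0.0351, 0.002], [0.0023, -0.0, -0.265])
0.5 ([-0.0132, -0.0563, 0.0019], [0.0023, 0.0002, -0.415])
0.65 ([-0.0238, -0.0761, 0.0019], [0.0023, 0.0003, -0.565])
0.8 ([-0.0372, -0.0941, 0.0018], [0.0023, 0.0005, -0.715])
```

View pics/w3.png

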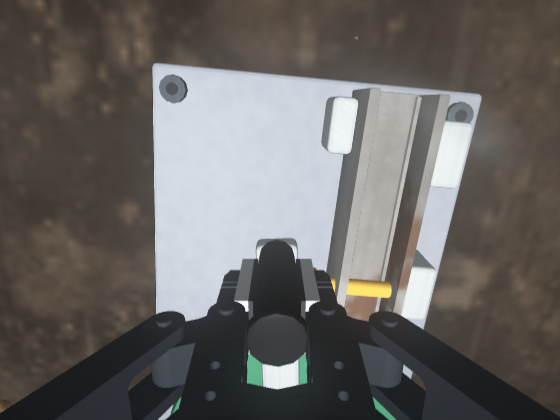

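```bash
python3 - <<'E'
from h import *
o=show()
for th in np.arange(.17,.81,.07):
  p,a=hpos(th,.090); t,r=goto(o,p,a); print(round(th,2),t,r[2])
E
```

```text
t3.30 pos [0.5705 0.1536 0.091 ] th 0.113 r 0.1506 yaw_y 0.055 Ft 3.34 Fr -0.34 Fz 4.83 w 0.0165 j6 1.78
0.17 [-0.0011, -0.0085, 0.001] -0.0849
0.24 [-0.0023, -0.0189, 0.001] -0.1549
0.31 [-0.0043, -0.0292, 0.001] -0.2249
0.38 [-0.007, -0.0393, 0.0009] -0.2949
0.45 [-0.0104, -0.0493, 0.0009] -0.3649
0.52 [-0.0145, -0.0589, 0.0009] -0.4349
0.59 [-0.0192, -0.0683, 0.0009] -0.5049
0.66 [-0.0246, -0.0773, 0.0009] -0.5749
0.73 [-0.0306, -0.0859, 0.0008] -0.6449
0.8 [-0.0372, -0.0941, 0.0008] -0.7149
```

```bash
python3 -m crank '{"dr":[[0,0,-0.08],[0,0,-0.15],[0,0,-0.22],[0,0,-0.29],[0,0,-0.36],[0,0,-0.43],[0,0,-0.5],[0,0,-0.57],[0,0,-0.64],[0,0,-0.64]],"travel":[[-0.001,-0.008,0.001],[-0.0022,-0.0185,0.001],[-0.0042,-0.029,0.001],[-0.007,-0.039,0.001],[-0.0103,-0.049,0.001],[-0.0144,-0.0585,0.001],[-0.019,-0.068,0.001],[-0.0244,-0.077,0.001],[-0.0305,-0.0857,0.001],[-0.0305,-0.0857,0.001]],"hand":[0.01,0.01,0.01,0.01,0.01,0.01,0.01,0.01,0.01,0.01]}'
python3 - <<'E'
from h import *
o=show()
for th in np.arange(.76,.9,.02):
  p,a=hpos(th,.090); t,r=goto(o,p,a); print(round(th,2),t,r[2])
E
```

```text
clock: 4.55
eef_pos: [0.4867, 0.1188, 0.091]
tool_rot: [0.424, 0.905, 0.002, 0.001]
ft_force: [3.7, 1.4, 9.2]
grip_width: 0.0166
 t4.55 pos [0.4867 0.1188 0.091 ] th 0.726 r 0.1503 yaw_y 0.694 Ft 3.71 Fr -1.27 Fz 9.25 w 0.0166 j6 1.12
0.76 [-0.0004, -0.0051, 0.0009] -0.0358
0.78 [-0.0005, -0.0081, 0.0009] -0.0558
0.8 [-0.0007, -0.0111, 0.0009] -0.0758
0.82 [-0.001, -0.0141, 0.0009] -0.0958
0.84 [-0.0013, -0.0171, 0.0009] -0.1158
0.86 [-0.0017, -0.02, 0.0009] -0.1358
0.88 [-0.0021, -0.023, 0.0009] -0.1558
0.9 [-0.0026, -0.026, 0.0009] -0.1758
```

```bash
python3 -m crank '{"dr":[[0,0,0],[0,0,0]],"travel":[[0,0,-0.002],[0,0,-0.002]],"hand":[0.01,0.01]}'
python3 - <<'E'
from h import *
from workcell import eyes
o=show(); c=eyes.camera("top"); cv2.imwrite("pics/t4.png",cv2.resize(c["color"][165:260,200:360],None,fx=5,fy=5,interpolation=cv2.INTER_CUBIC)[:,:,::-1]);o=show()
print(o["ft_force"],o["ft_torque"])
c=eyes.camera("scene"); cv2.imwrite("pics/s4.png",cv2.resize(c["color"][170:295,215:360],None,fx=5,fy=4.8)[:,:,::-1]);o=show()
E
```

```text
clock: 4.8
eef_pos: [0.4863, 0.1186, 0.0911]
tool_rot: [0.424, 0.905, 0.001, 0.0]
ft_force: [6.1, 1.8, -1.4]
grip_width: 0.0167
 t4.80 pos [0.4863 0.1186 0.0911] th 0.729 r 0.1503 yaw_y 0.694 Ft 5.87 Fr -2.56 Fz -1.36 w 0.0167 j6 1.12
 t4.85 pos [0.4864 0.1186 0.0911] th 0.729 r 0.1503 yaw_y 0.694 Ft 5.55 Fr -2.51 Fz -1.29 w 0.0169 j6 1.12
[ 5.8611197   1.64936422 -1.28631311] [ 0.24802194 -1.06132349 -0.38558869]
 t4.90 pos [0.4863 0.1186 0.091 ] th 0.729 r 0.1503 yaw_y 0.694 Ft 5.09 Fr -2.78 Fz -0.67 w 0.0168 j6 1.12
```

View pics/t4.png

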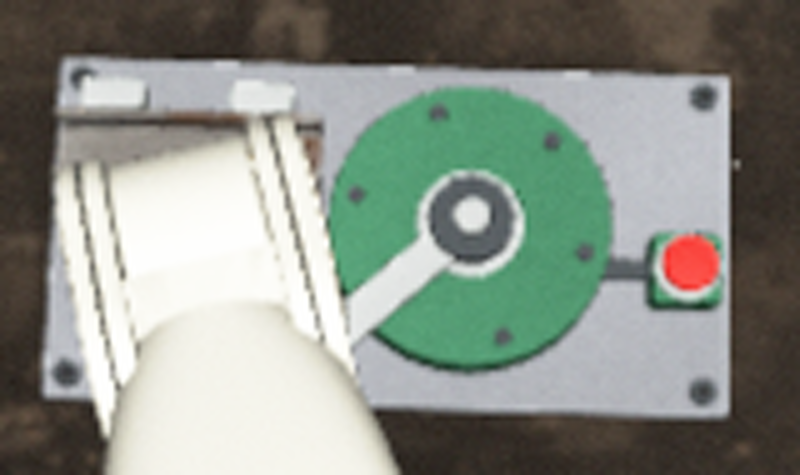

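View pics/s4.png

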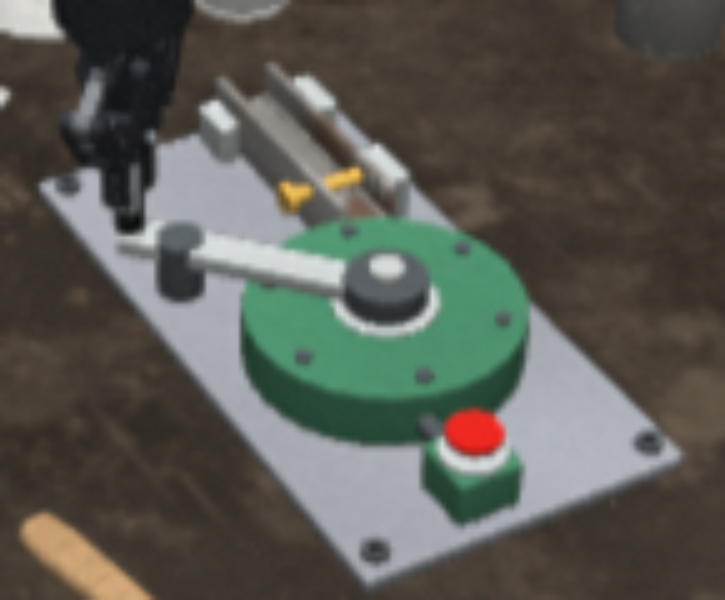

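Gripped and holding at 0.73 rad, with the force matching the spring. The button is visible in the scene and top views, so I'll track its dip along with the force.

```bash
cat >> h.py <<'E'
def red(n,box):
    from workcell import eyes
    c=eyes.camera(n); x0,y0,x1,y1=box; im=c["color"][y0:y1,x0:x1].astype(float)
    w=np.clip(im[:,:,0]-im[:,:,1:].max(2)-40,0,None)
    g=np.mgrid[0:w.shape[0],0:w.shape[1]]
    return (w*g[1]).sum()/w.sum()+x0,(w*g[0]).sum()/w.sum()+y0,w.sum()
def st(step=None):
    o=show(); 
    print("red scene x%.2f y%.2f w%.0f"%red("scene",(295,245,325,272)))
    dx=o["eef_pos"][:2]-PV; th=np.arctan2(-dx[0],dx[1])-YAW
    for s in (step or (.01,.02,.03,.04,.06)):
        p,a=hpos(th+s,o["eef_pos"][2]); t,r=goto(o,p,a); print("+%.3f"%s,t[:2],"%.4f"%r[2])
E
python3 - <<'E'
from h import *
import h
d=pickle.load(open("c0.pkl","rb"))
im=d["scene"]["color"][245:272,295:325].astype(float)
w=np.clip(im[:,:,0]-im[:,:,1:].max(2)-40,0,None);g=np.mgrid[0:w.shape[0],0:w.shape[1]];print((w*g[1]).sum()/w.sum()+295,(w*g[0]).sum()/w.sum()+245)
for z in (.067,.060): print(proj(d["scene"],[.559,-.117,z]))
st()
E
```

```text
309.47777598189754 258.41611443348955
[310.118137   258.14782477]
[309.96970446 260.121866  ]
 t4.90 pos [0.4863 0.1186 0.091 ] th 0.729 r 0.1503 yaw_y 0.694 Ft 5.09 Fr -2.78 Fz -0.67 w 0.0168 j6 1.12
red scene x309.41 y259.52 w12298
+0.010 [-0.0003, -0.0015] -0.0146
+0.020 [-0.0003, -0.003] -0.0246
+0.030 [-0.0004, -0.0045] -0.0346
+0.040 [-0.0004, -0.006] -0.0446
+0.060 [-0.0006, -0.009] -0.0646
```

```bash
python3 -m crank '{"dr":[[0,0,-0.03],[0,0,-0.06],[0,0,-0.06]],"travel":[[-0.0004,-0.0045,0],[-0.0006,-0.009,0],[-0.0006,-0.009,0]],"hand":[0.01,0.01,0.01]}'
python3 - <<'E'
from h import *
st()
E
```

```text
clock: 5.32
eef_pos: [0.4795, 0.1124, 0.0911]
tool_rot: [0.397, 0.918, 0.001, 0.0]
ft_force: [5.4, 1.9, -1.4]
grip_width: 0.0167
 t5.33 pos [0.4795 0.1124 0.0911] th 0.790 r 0.1502 yaw_y 0.754 Ft 5.24 Fr -2.30 Fz -1.36 w 0.0167 j6 1.05
red scene x309.37 y260.09 w12327
+0.010 [-0.0002, -0.0015] -0.0153
+0.020 [-0.0003, -0.003] -0.0253
+0.030 [-0.0003, -0.0045] -0.0353
+0.040 [-0.0004, -0.006] -0.0453
+0.060 [-0.0005, -0.009] -0.0653
```

```bash
python3 -m crank '{"dr":[[0,0,-0.02],[0,0,-0.04],[0,0,-0.04]],"travel":[[-0.0002,-0.003,0],[-0.0004,-0.006,0],[-0.0004,-0.006,0]],"hand":[0.01,0.01,0.01]}'
python3 - <<'E'
from h import *
st((.01,.015,.02))
E
```

```text
clock: 5.75
eef_pos: [0.4752, 0.1081, 0.0911]
tool_rot: [0.378, 0.926, 0.001, -0.0]
ft_force: [4.3, 2.1, -1.5]
grip_width: 0.0166
 t5.75 pos [0.4752 0.1081 0.0911] th 0.831 r 0.1502 yaw_y 0.795 Ft 4.48 Fr -1.64 Fz -1.48 w 0.0166 j6 1.00
red scene x309.38 y260.40 w12224
+0.010 [-0.0002, -0.0015] -0.0159
+0.015 [-0.0002, -0.0022] -0.0209
+0.020 [-0.0003, -0.003] -0.0259
```

```bash
sed -i 's|^    return o$|    print("  tz %.3f M/.15 %.2f"%(o["ft_torque"][2],f[0]*np.cos(a)+f[1]*np.sin(a)-o["ft_torque"][2]/.15)); return o|' h.py
python3 -m crank '{"dr":[[0,0,-0.01],[0,0,-0.015],[0,0,-0.015]],"travel":[[-0.0002,-0.0015,0],[-0.0003,-0.003,0],[-0.0003,-0.003,0]],"hand":[0.01,0.01,0.01]}'
python3 - <<'E'
from h import *
st((.01,.015,.02))
E
```

```text
clock: 6.18
eef_pos: [0.4733, 0.1061, 0.0911]
tool_rot: [0.371, 0.929, 0.001, -0.0]
ft_force: [4.9, 3.9, -1.4]
grip_width: 0.0167
 t6.17 pos [0.4733 0.1061 0.0911] th 0.849 r 0.1502 yaw_y 0.810 Ft 6.23 Fr -0.91 Fz -1.38 w 0.0167 j6 0.98
  tz -0.189 M/.15 7.49
red scene x309.38 y260.43 w12187
+0.010 [-0.0002, -0.0015] -0.0191
+0.015 [-0.0002, -0.0022] -0.0241
+0.020 [-0.0003, -0.003] -0.0291
```

```bash
python3 -m crank '{"dr":[[0,0,-0.005],[0,0,-0.01],[0,0,-0.01]],"travel":[[-0.0001,-0.001,0],[-0.0002,-0.002,0],[-0.0002,-0.002,0]],"hand":[0.01,0.01,0.01]}'
python3 - <<'E'
from h import *
st((.01,))
E
python3 -m crank '{"dr":[[0,0,-0.005],[0,0,-0.01],[0,0,-0.01]],"travel":[[-0.0001,-0.001,0],[-0.0002,-0.0015,0],[-0.0002,-0.0015,0]],"hand":[0.01,0.01,0.01]}'
python3 - <<'E'
from h import *
st((.01,))
E
```

```text
clock: 6.6
eef_pos: [0.4721, 0.1047, 0.0911]
tool_rot: [0.366, 0.93, 0.001, -0.0]
ft_force: [4.5, 4.3, -1.3]
grip_width: 0.0165
 t6.60 pos [0.4721 0.1047 0.0911] th 0.861 r 0.1502 yaw_y 0.821 Ft 6.24 Fr -0.41 Fz -1.30 w 0.0165 j6 0.97
  tz -0.130 M/.15 7.11
red scene x309.37 y260.43 w12220
+0.010 [-0.0002, -0.0015] -0.0204
clock: 7.02
eef_pos: [0.4711, 0.1036, 0.0911]
tool_rot: [0.362, 0.932, 0.001, -0.001]
ft_force: [4.4, 4.8, -1.2]
grip_width: 0.0166
 t7.03 pos [0.4711 0.1036 0.0911] th 0.871 r 0.1502 yaw_y 0.831 Ft 6.55 Fr -0.08 Fz -1.16 w 0.0166 j6 0.96
  tz -0.187 M/.15 7.79
red scene x309.37 y260.43 w12200
+0.010 [-0.0002, -0.0015] -0.0204
```

```bash
python3 -m crank '{"dr":[[0,0,-0.005],[0,0,-0.01],[0,0,-0.01]],"travel":[[-0.0001,-0.001,0],[-0.0002,-0.0015,0],[-0.0002,-0.0015,0]],"hand":[0.01,0.01,0.01]}'
python3 - <<'E'
from h import *
st((.01,))
E
python3 -m crank '{"dr":[[0,0,-0.005],[0,0,-0.01],[0,0,-0.01]],"travel":[[-0.0001,-0.001,0],[-0.0002,-0.0015,0],[-0.0002,-0.0015,0]],"hand":[0.01,0.01,0.01]}'
python3 - <<'E'
from h import *
st((.01,))
E
```

```text
clock: 7.45
eef_pos: [0.47, 0.1025, 0.0911]
tool_rot: [0.357, 0.934, 0.001, -0.001]
ft_force: [4.1, 4.6, -1.5]
grip_width: 0.0166
 t7.45 pos [0.47   0.1025 0.0911] th 0.881 r 0.1502 yaw_y 0.841 Ft 6.14 Fr -0.08 Fz -1.49 w 0.0166 j6 0.94
  tz -0.220 M/.15 7.61
red scene x309.38 y260.42 w12176
+0.010 [-0.0002, -0.0015] -0.0205
clock: 7.88
eef_pos: [0.4691, 0.1013, 0.0911]
tool_rot: [0.352, 0.936, 0.001, -0.001]
ft_force: [3.8, 5.0, -1.4]
grip_width: 0.0168
 t7.88 pos [0.4691 0.1013 0.0911] th 0.891 r 0.1502 yaw_y 0.851 Ft 6.25 Fr 0.38 Fz -1.38 w 0.0168 j6 0.93
  tz -0.227 M/.15 7.77
red scene x309.37 y260.42 w12158
+0.010 [-0.0002, -0.0015] -0.0206
```

```bash
python3 -m crank '{"dr":[[0,0,-0.005],[0,0,-0.01],[0,0,-0.01]],"travel":[[-0.0001,-0.001,0],[-0.0002,-0.0015,0],[-0.0002,-0.0015,0]],"hand":[0.01,0.01,0.01]}'
python3 - <<'E'
from h import *
st((.01,))
E
python3 -m crank '{"dr":[[0,0,-0.005],[0,0,-0.01],[0,0,-0.01]],"travel":[[-0.0001,-0.001,0],[-0.0002,-0.0015,0],[-0.0002,-0.0015,0]],"hand":[0.01,0.01,0.01]}'
python3 - <<'E'
from h import *
st((.01,))
E
```

```text
clock: 8.3
eef_pos: [0.468, 0.1001, 0.0911]
tool_rot: [0.348, 0.938, 0.001, -0.001]
ft_force: [3.1, 6.1, -0.9]
grip_width: 0.0167
 t8.30 pos [0.468  0.1001 0.0911] th 0.902 r 0.1502 yaw_y 0.861 Ft 6.67 Fr 1.54 Fz -0.89 w 0.0167 j6 0.92
  tz -0.213 M/.15 8.09
red scene x309.38 y260.38 w12216
+0.010 [-0.0002, -0.0015] -0.0210
clock: 8.72
eef_pos: [0.467, 0.0989, 0.091]
tool_rot: [0.343, 0.939, 0.001, -0.001]
ft_force: [2.8, 5.1, -0.5]
grip_width: 0.0165
 t8.72 pos [0.467  0.0989 0.091 ] th 0.912 r 0.1502 yaw_y 0.871 Ft 5.74 Fr 1.04 Fz -0.54 w 0.0165 j6 0.91
  tz -0.195 M/.15 7.04
red scene x309.35 y260.23 w12267
+0.010 [-0.0002, -0.0015] -0.0215
```

```bash
python3 -m crank '{"dr":[[0,0,0]],"travel":[[0,0,0]],"hand":[0.01]}'
python3 - <<'E'
from h import *
st((.01,)); st((-.01,))
E
```

```text
clock: 8.9
eef_pos: [0.4671, 0.0989, 0.0911]
tool_rot: [0.343, 0.939, 0.001, -0.001]
ft_force: [2.7, 5.1, -1.1]
grip_width: 0.0166
 t8.90 pos [0.4671 0.0989 0.0911] th 0.912 r 0.1501 yaw_y 0.871 Ft 5.67 Fr 1.17 Fz -1.06 w 0.0166 j6 0.91
  tz -0.190 M/.15 6.93
red scene x309.35 y260.23 w12281
+0.010 [-0.0002, -0.0015] -0.0213
 t8.95 pos [0.467  0.0989 0.091 ] th 0.912 r 0.1502 yaw_y 0.871 Ft 5.43 Fr 1.70 Fz -0.86 w 0.0164 j6 0.91
  tz -0.200 M/.15 6.77
red scene x309.35 y260.23 w12281
+-0.010 [-0.0002, 0.0015] -0.0014
```

```bash
python3 -m crank '{"dr":[[0,0,-0.005],[0,0,-0.01],[0,0,-0.01]],"travel":[[-0.0001,-0.001,0],[-0.0002,-0.0015,0],[-0.0002,-0.0015,0]],"hand":[0.01,0.01,0.01]}'
python3 - <<'E'
from h import *
st((.01,))
E
```

```text
clock: 9.38
eef_pos: [0.4661, 0.0977, 0.0911]
tool_rot: [0.338, 0.941, 0.001, -0.001]
ft_force: [3.1, 5.9, -0.2]
grip_width: 0.0169
 t9.38 pos [0.4661 0.0977 0.0911] th 0.923 r 0.1501 yaw_y 0.881 Ft 6.52 Fr 1.24 Fz -0.16 w 0.0169 j6 0.89
  tz -0.200 M/.15 7.86
red scene x309.39 y260.05 w12311
+0.010 [-0.0002, -0.0015] -0.0219
```

```bash
python3 - <<'E'
from workcell import eyes
import cv2
c=eyes.camera("scene"); a=cv2.resize(c["color"][240:280,285:335],None,fx=8,fy=8,interpolation=cv2.INTER_CUBIC)
import pickle; d=pickle.load(open("c0.pkl","rb"))["scene"]["color"][240:280,285:335]
b=cv2.resize(d,None,fx=8,fy=8,interpolation=cv2.INTER_CUBIC)
import numpy as np
cv2.imwrite("pics/btn.png",np.hstack([b,a])[:,:,::-1])
E
```

```text
(no output)
```

View pics/btn.png

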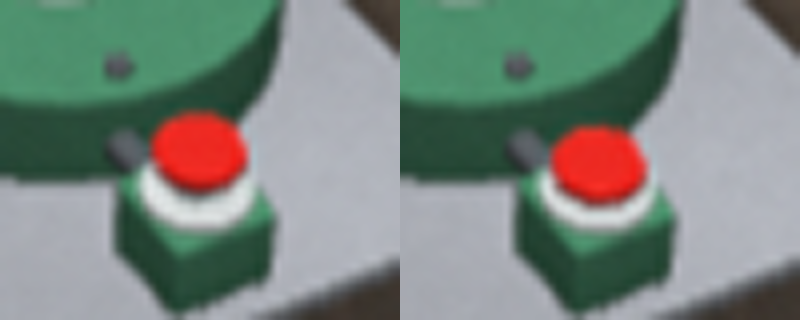

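The left view shows the button up. On the right it is still about 5–6 mm down, so the sear hasn't caught. I'll keep going in small steps.

```bash
python3 -m crank '{"dr":[[0,0,-0.005],[0,0,-0.01],[0,0,-0.01]],"travel":[[-0.0001,-0.001,0],[-0.0002,-0.0015,0],[-0.0002,-0.0015,0]],"hand":[0.01,0.01,0.01]}'
python3 - <<'E'
from h import *
st((.01,))
E
python3 -m crank '{"dr":[[0,0,-0.005],[0,0,-0.01],[0,0,-0.01]],"travel":[[-0.0001,-0.001,0],[-0.0002,-0.0015,0],[-0.0002,-0.0015,0]],"hand":[0.01,0.01,0.01]}'
python3 - <<'E'
from h import *
st((.01,))
E
```

```text
clock: 9.85
eef_pos: [0.465, 0.0964, 0.091]
tool_rot: [0.333, 0.943, 0.001, -0.002]
ft_force: [2.5, 5.6, 0.9]
grip_width: 0.0167
 t9.85 pos [0.465  0.0964 0.091 ] th 0.934 r 0.1501 yaw_y 0.891 Ft 5.97 Fr 1.53 Fz 0.89 w 0.0167 j6 0.88
  tz -0.184 M/.15 7.20
red scene x309.42 y259.89 w12156
+0.010 [-0.0002, -0.0015] -0.0225
clock: 10.28
eef_pos: [0.464, 0.095, 0.091]
tool_rot: [0.329, 0.944, 0.001, -0.002]
ft_force: [1.2, 5.1, 1.1]
grip_width: 0.0165
 t10.28 pos [0.464 0.095 0.091] th 0.945 r 0.1501 yaw_y 0.901 Ft 4.74 Fr 2.13 Fz 1.11 w 0.0165 j6 0.87
  tz -0.138 M/.15 5.65
red scene x309.40 y259.43 w12281
+0.010 [-0.0002, -0.0015] -0.0239
```

```bash
python3 -m crank '{"dr":[[0,0,-0.005],[0,0,-0.01],[0,0,-0.01]],"travel":[[0,-0.0008,0],[0,-0.0014,0],[0,-0.0014,0]],"hand":[0.01,0.01,0.01]}'
python3 - <<'E'
from h import *
st((.01,))
E
```

```text
clock: 10.7
eef_pos: [0.4632, 0.094, 0.091]
tool_rot: [0.324, 0.946, 0.001, -0.002]
ft_force: [1.4, 6.5, 1.0]
grip_width: 0.0165
 t10.70 pos [0.4632 0.094  0.091 ] th 0.953 r 0.1501 yaw_y 0.911 Ft 6.01 Fr 2.84 Fz 1.00 w 0.0165 j6 0.86
  tz -0.194 M/.15 7.30
red scene x309.48 y258.42 w12366
+0.010 [-0.0002, -0.0015] -0.0224
```

The button has popped back to its starting height (y 258.42), which suggests a catch at about 0.95. I'll ease forward to check that the sear carries the load.

```bash
python3 -m crank '{"dr":[[0,0,0.005],[0,0,0.01],[0,0,0.01]],"travel":[[0,0.001,0],[0,0.002,0],[0,0.002,0]],"hand":[0.01,0.01,0.01]}'
python3 - <<'E'
from h import *
st((.01,))
E
```

```text
clock: 11.12
eef_pos: [0.464, 0.095, 0.091]
tool_rot: [0.329, 0.944, 0.0, -0.002]
ft_force: [-0.6, 4.9, 2.2]
grip_width: 0.0166
 t11.12 pos [0.464 0.095 0.091] th 0.945 r 0.1501 yaw_y 0.901 Ft 3.52 Fr 3.47 Fz 2.20 w 0.0166 j6 0.87
  tz -0.157 M/.15 4.57
red scene x309.48 y258.42 w12369
+0.010 [-0.0002, -0.0015] -0.0242
```

```bash
python3 -m crank '{"dr":[[0,0,0.005],[0,0,0.01],[0,0,0.01]],"travel":[[0,0.001,0],[0,0.0015,0],[0,0.0015,0]],"hand":[0.01,0.01,0.01]}'
python3 - <<'E'
from h import *
st((.01,))
E
```

```text
clock: 11.55
eef_pos: [0.4645, 0.0957, 0.091]
tool_rot: [0.333, 0.943, -0.0, -0.002]
ft_force: [-3.6, 5.2, 4.7]
grip_width: 0.0163
 t11.55 pos [0.4645 0.0957 0.091 ] th 0.940 r 0.1501 yaw_y 0.891 Ft 1.87 Fr 6.03 Fz 4.71 w 0.0163 j6 0.88
  tz -0.028 M/.15 2.05
red scene x309.48 y258.42 w12359
+0.010 [-0.0002, -0.0015] -0.0289
```

```bash
python3 -m crank '{"dr":[[0,0,0],[0,0,0],[0,0,0]],"travel":[[0.0006,0.0006,-0.0005],[0.001,0.001,-0.001],[0.001,0.001,-0.001]],"hand":[0.01,0.01,0.01]}'
python3 - <<'E'
from h import *
st((.01,))
E
```

```text
clock: 11.98
eef_pos: [0.4648, 0.096, 0.0911]
tool_rot: [0.334, 0.943, -0.001, -0.002]
ft_force: [-2.2, 0.7, -5.8]
grip_width: 0.0168
 t11.97 pos [0.4648 0.096  0.0911] th 0.937 r 0.1501 yaw_y 0.890 Ft -0.78 Fr 2.22 Fz -5.81 w 0.0168 j6 0.89
  tz -0.200 M/.15 0.55
red scene x309.48 y258.42 w12371
+0.010 [-0.0001, -0.0015] -0.0273
```

The force at the handle is now about 0 with the arm at 0.937, so the sear is holding. I'll open the fingers without moving the arm.

```bash
python3 -m crank '{"dr":[[0,0,0],[0,0,0],[0,0,0],[0,0,0],[0,0,0],[0,0,0],[0,0,0]],"travel":[[0,0,0],[0,0,0],[0,0,0],[0,0,0],[0,0,0],[0,0,0],[0,0,0]],"hand":[0.025,0.04,0.055,0.07,0.085,0.085,0.085]}'
python3 - <<'E'
from h import *
from workcell import eyes
st((.01,))
c=eyes.camera("wrist"); cv2.imwrite("pics/w5.png",c["color"][:,:,::-1])
E
```

```text
clock: 12.9
eef_pos: [0.4664, 0.0966, 0.0923]
tool_rot: [0.334, 0.943, -0.0, -0.0]
ft_force: [-0.5, 0.3, -0.2]
grip_width: 0.085
 t12.90 pos [0.4664 0.0966 0.0923] th 0.927 r 0.1493 yaw_y 0.890 Ft -0.07 Fr 0.64 Fz -0.23 w 0.0850 j6 0.89
  tz 0.045 M/.15 -0.37
red scene x309.48 y258.42 w12352
+0.010 [0.0007, -0.0015] -0.0170
```

View pics/w5.png

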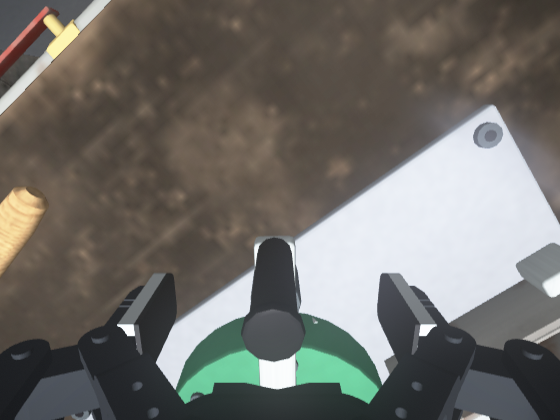

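The post stayed put at (275,335) between the open fingers, so the arm is cocked. I'll lift clear.

```bash
python3 -m crank '{"dr":[[0,0,0],[0,0,0],[0,0,0],[0,0,0],[0,0,0]],"travel":[[0,0,-0.02],[0,0,-0.05],[0,0,-0.08],[0,0,-0.108],[0,0,-0.108]],"hand":[0.085,0.085,0.085,0.085,0.085]}'
python3 - <<'E'
from h import *
st((.01,))
from workcell import bot
print(goto(bot.get_obs(),[.5588,-.117,.15],.89))
E
```

```text
clock: 13.62
eef_pos: [0.468, 0.097, 0.2026]
tool_rot: [0.334, 0.943, 0.001, 0.002]
ft_force: [0.1, -0.4, -0.6]
grip_width: 0.0847
 t13.62 pos [0.468  0.097  0.2026] th 0.918 r 0.1482 yaw_y 0.890 Ft -0.22 Fr -0.36 Fz -0.63 w 0.0847 j6 0.89
  tz -0.004 M/.15 -0.19
red scene x309.48 y258.42 w12330
+0.010 [0.0018, -0.0015] -0.0082
([-0.2058, -0.1084, 0.0511], [0.0018, 0.0014, 0.0])
```

```bash
python3 -m crank '{"dr":[[0,0,0],[0,0,0],[0,0,0],[0,0,0],[0,0,0],[0,0,0],[0,0,0],[0,0,0],[0,0,0]],"travel":[[-0.02,-0.011,0],[-0.06,-0.032,0],[-0.1,-0.053,0],[-0.14,-0.074,0],[-0.175,-0.092,0],[-0.195,-0.103,0.02],[-0.206,-0.108,0.04],[-0.206,-0.108,0.05],[-0.206,-0.108,0.05]],"hand":[0.085,0.06,0.03,0,0,0,0,0,0]}'
python3 - <<'E'
from h import *
from workcell import eyes,bot
o=show()
c=eyes.camera("wrist"); cv2.imwrite("pics/w6.png",c["color"][:,:,::-1])
t=eyes.camera("top"); cv2.imwrite("pics/t6.png",cv2.resize(t["color"][165:260,200:360],None,fx=5,fy=5,interpolation=cv2.INTER_CUBIC)[:,:,::-1])
im=c["color"].astype(int); m=((im[:,:,0]>150)&(im[:,:,1:].max(2)<70)).astype(np.uint8)
n,l,s,ce=cv2.connectedComponentsWithStats(m)
for i in range(1,n):
    if s[i][4]>100: print(s[i],ce[i],ray(c,ce[i],.067,o))
print(goto(bot.get_obs(),[.5588,-.117,.072],.89))
E
```

```text
clock: 14.8
eef_pos: [0.5569, -0.1159, 0.1483]
tool_rot: [0.333, 0.943, -0.0, -0.002]
ft_force: [0.5, 0.1, 0.7]
grip_width: -0.0001
 t14.80 pos [ 0.5569 -0.1159  0.1483] th 2.956 r 0.1222 yaw_y 0.891 Ft -0.51 Fr -0.17 Fz 0.72 w -0.0001 j6 0.47
  tz 0.034 M/.15 -0.74
([-0.001, -0.0004, 0.0784], [0.0001, -0.0003, 0.0012])
```

View pics/w6.png

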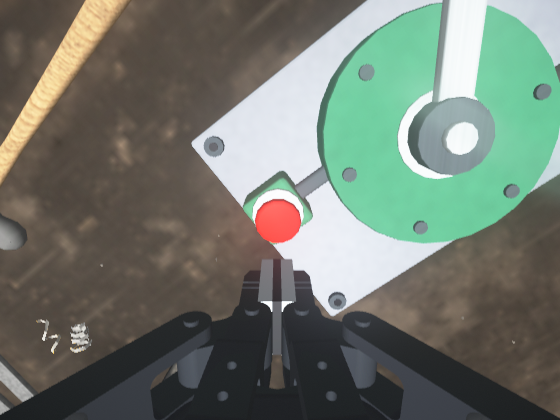

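View pics/t6.png

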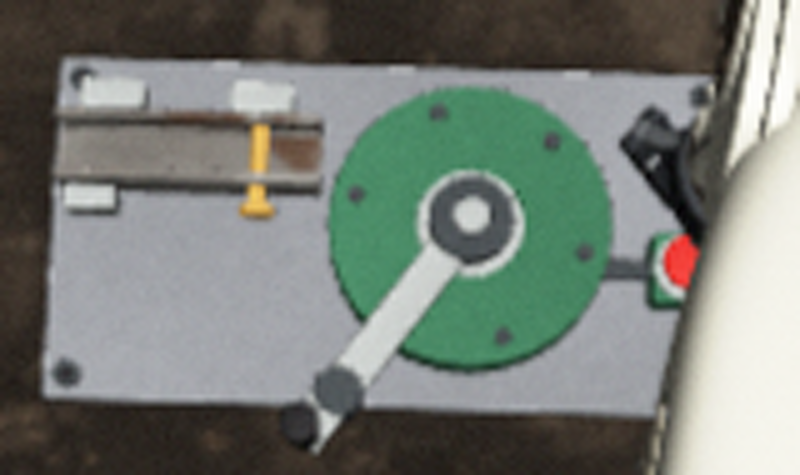

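The arm is cocked with the pin still proud. The wrist view shows the button at (278,221), straight ahead of the fingertips. I'll cast a ray through it.

```bash
python3 - <<'E'
from h import *
o=show()
from workcell import eyes
c=eyes.camera("wrist")
im=c["color"]; print(im[221,278]); w=im.astype(int); m=((w[:,:,0]-w[:,:,1:].max(2))>100).astype(np.uint8)
n,l,s,ce=cv2.connectedComponentsWithStats(m)
for i in range(1,n):
    if s[i][4]>100: print(s[i],ce[i],ray(c,ce[i],.067,o))
E
```

```text
t14.90 pos [ 0.5583 -0.1161  0.1504] th 2.968 r 0.1221 yaw_y 0.891 Ft 0.47 Fr 0.21 Fz 0.14 w 0.0002 j6 0.47
  tz 0.030 M/.15 0.27
[255  96  90]
[ 254  197   45   43 1525] [275.99934426 217.69311475] [ 0.55825661 -0.11656214  0.067     ]
```

```bash
python3 -m crank '{"dr":[[0,0,0],[0,0,0],[0,0,0],[0,0,0]],"travel":[[-0.0005,0,0.03],[-0.0005,0,0.06],[-0.0005,0,0.075],[-0.0005,0,0.075]],"hand":[0,0,0,0]}'
python3 - <<'E'
from h import *
o=show()
E
```

```text
clock: 15.45
eef_pos: [0.5584, -0.1169, 0.0749]
tool_rot: [0.334, 0.943, -0.0, -0.001]
ft_force: [0.5, 1.0, 0.2]
grip_width: -0.0002
 t15.45 pos [ 0.5584 -0.1169  0.0749] th 2.970 r 0.1229 yaw_y 0.890 Ft -0.25 Fr -1.08 Fz 0.18 w -0.0002 j6 0.47
  tz -0.026 M/.15 -0.08
```

```bash
python3 -m crank '{"dr":[[0,0,0],[0,0,0],[0,0,0],[0,0,0],[0,0,0],[0,0,0],[0,0,0]],"travel":[[0,0,0.005],[0,0,0.009],[0,0,0.012],[0,0,0.014],[0,0,0.0155],[0,0,0.0155],[0,0,0.0155]],"hand":[0,0,0,0,0,0,0]}'
python3 - <<'E'
from h import *
o=show()
from workcell import eyes
t=eyes.camera("top"); cv2.imwrite("pics/t7.png",cv2.resize(t["color"][165:260,200:360],None,fx=5,fy=5,interpolation=cv2.INTER_CUBIC)[:,:,::-1])
E
```

```text
clock: 16.32
eef_pos: [0.5597, -0.1175, 0.0604]
tool_rot: [0.334, 0.943, 0.0, 0.001]
ft_force: [1.1, -0.0, 4.0]
grip_width: -0.0001
 t16.32 pos [ 0.5597 -0.1175  0.0604] th 2.982 r 0.1232 yaw_y 0.890 Ft -1.13 Fr -0.19 Fz 4.01 w -0.0001 j6 0.47
  tz 0.010 M/.15 -1.20
```

View pics/t7.png

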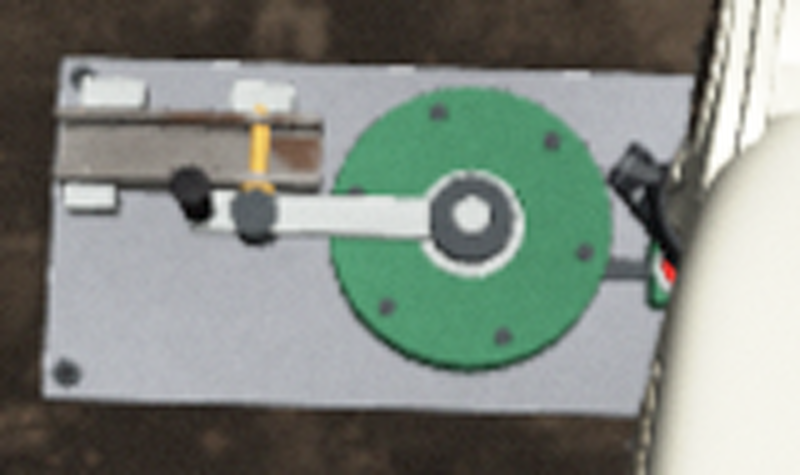

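The arm has fired and struck the pin. I'll come clear and check.

```bash
python3 -m crank '{"dr":[[0,0,0],[0,0,0],[0,0,0],[0,0,0],[0,0,0],[0,0,0],[0,0,0]],"travel":[[0,0,-0.02],[0,0,-0.06],[0,0,-0.11],[-0.02,-0.01,-0.15],[-0.06,-0.03,-0.17],[-0.1,-0.05,-0.17],[-0.1,-0.05,-0.17]],"hand":[0,0,0,0,0,0,0]}'
python3 - <<'E'
from h import *
from workcell import eyes
o=show()
z=[]
for n,(x0,y0,x1,y1) in dict(top=(200,165,360,260),scene=(215,170,360,295)).items():
    c=eyes.camera(n); cv2.imwrite(f"pics/{n}_8.png",cv2.resize(c["color"][y0:y1,x0:x1],None,fx=5,fy=4.8,interpolation=cv2.INTER_CUBIC)[:,:,::-1]); cv2.imwrite(f"pics/{n}_8f.png",c["color"][:,:,::-1])
    if n=="top":
        def P(U,z): return ray(c,((U[0]+.5)/5-.5+200,(U[1]+.5)/4.8-.5+165),z)
E
```

```text
clock: 17.25
eef_pos: [0.605, -0.2217, 0.2277]
tool_rot: [0.336, 0.942, -0.0, -0.001]
ft_force: [-0.8, 0.6, 0.1]
grip_width: 0.0002
 t17.25 pos [ 0.605  -0.2217  0.2277] th -3.014 r 0.2263 yaw_y 0.886 Ft 0.74 Fr -0.66 Fz 0.08 w 0.0002 j6 0.33
  tz 0.040 M/.15 0.47
```

View pics/top_8.png

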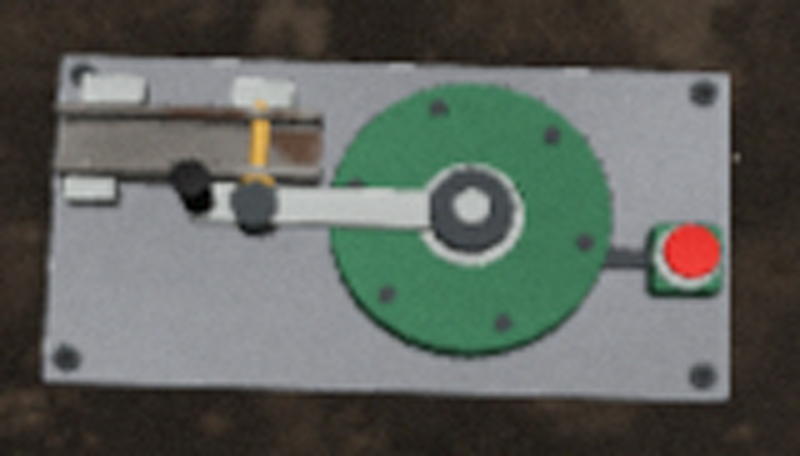

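View pics/scene_8.png

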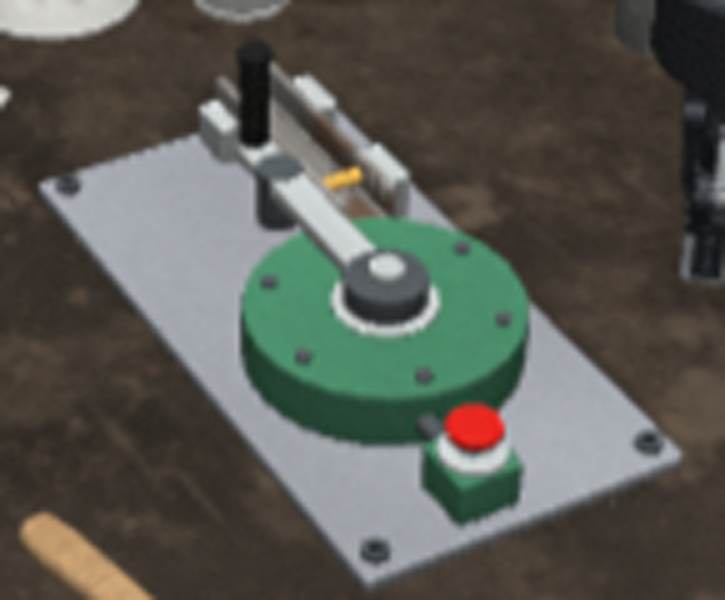

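View pics/top_8f.png

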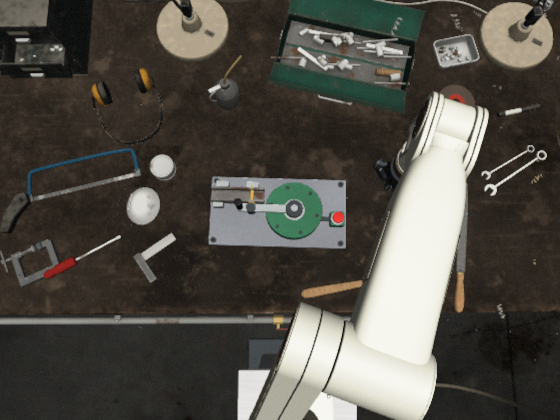

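The scene picture shows the pin's head up against the bracket, the button up, and the loose items unmoved. I'll take a closer wrist view of the head to be sure it's home.

```bash
python3 - <<'E'
from h import *
from workcell import bot
print(goto(bot.get_obs(),[.60,.14,.20],-.03))
E
```

```text
([0.2293, 0.2761, 0.0287], [-0.0025, -0.003, 0.9192])
```

```bash
python3 -m crank '{"dr":[[0,0,0.08],[0,0,0.18],[0,0,0.3],[0,0,0.42],[0,0,0.54],[0,0,0.66],[0,0,0.78],[0,0,0.86],[0,0,0.919],[0,0,0.919]],"travel":[[0.018,0.022,0],[0.05,0.06,0],[0.085,0.102,0],[0.12,0.145,0],[0.155,0.187,0],[0.185,0.223,0],[0.21,0.253,0.01],[0.223,0.269,0.02],[0.229,0.276,0.028],[0.229,0.276,0.028]],"hand":[0,0,0,0,0,0,0,0,0,0]}'
python3 - <<'E'
from h import *
from workcell import eyes
o=show(); c=eyes.camera("wrist"); cv2.imwrite("pics/w9.png",c["color"][:,:,::-1]); pickle.dump((c,o),open("w9.pkl","wb"))
cv2.imwrite("pics/w9z.png",cv2.resize(c["color"][160:310,180:380],None,fx=4,fy=4,interpolation=cv2.INTER_CUBIC)[:,:,::-1])
E
```

```text
clock: 18.6
eef_pos: [0.5988, 0.1411, 0.2007]
tool_rot: [0.716, 0.698, -0.001, -0.001]
ft_force: [0.1, -0.3, 0.3]
grip_width: -0.0003
 t18.60 pos [0.5988 0.1411 0.2007] th -0.084 r 0.1385 yaw_y -0.025 Ft 0.11 Fr -0.34 Fz 0.29 w -0.0003 j6 1.83
  tz 0.025 M/.15 -0.06
```

View pics/w9z.png

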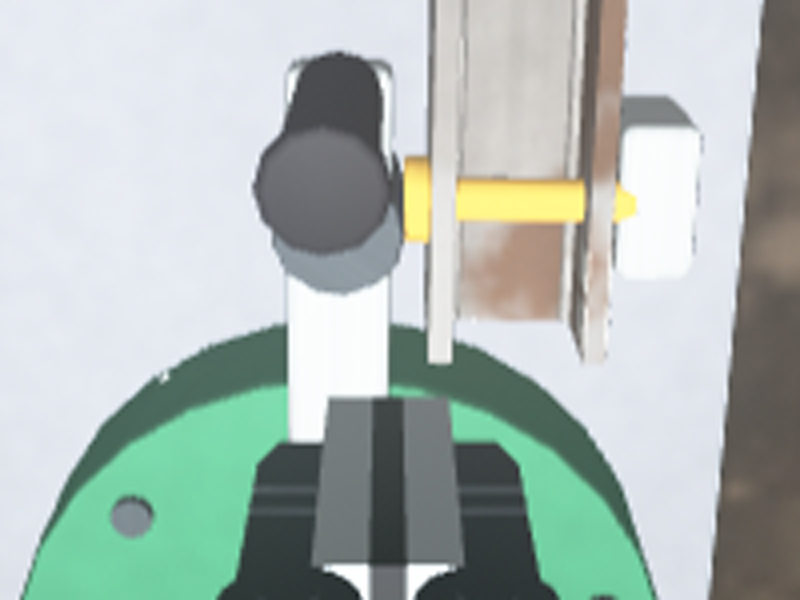

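View pics/w9.png

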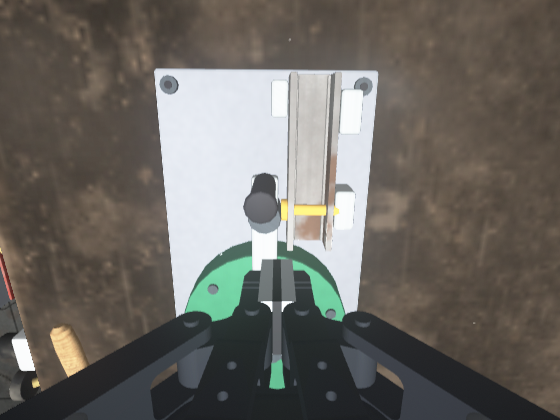

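The head sits flush against the bracket, the pin's tip shows through the far wall, and the bar is parallel to the bracket. The tool is clear, so I'll hand in.

```bash
python3 -m crank '{"dr":[[0,0,0],[0,0,0],[0,0,0],[0,0,0]],"travel":[[0,0,-0.02],[0,0,-0.04],[0,0,-0.05],[0,0,-0.05]],"hand":[0,0,0,0]}'; python3 -c "
from workcell import job; print(job.job_done())"
```

```text
clock: 19.15
eef_pos: [0.6012, 0.1393, 0.2529]
tool_rot: [0.717, 0.697, 0.001, 0.001]
ft_force: [0.2, -0.5, 0.2]
grip_width: 0.0001
the job is handed in; nothing more can be done
None
```

I cocked the striker arm, fired it with the red button, and the brass pin looks fully home. I handed the job in at about 19 s on the robot's clock.

- **Cocking:** I pinched the handle and swung the arm back in small steps until the button popped back up, at about 0.95 rad. There was no sharp force rise, so the backstop was at most barely touched. Easing forward brought the handle force to about 0 at 0.94 rad, which showed the sear was holding. After I opened the fingers the arm stayed cocked.
- **Firing:** I pressed the button about 7 mm with the fingers shut, at about 4 N, and the arm flew back.
- **Last checks:** A close wrist picture shows the pin's head against the bracket, its tip through the far wall and the arm parallel to the bracket. The button is back up, the tool reads no contact force, and none of the loose things appears to have moved; the pliers were partly hidden by the arm in the last overhead picture.
- **Disagreements:**
    - Measured by how far the handle moved in the top view, the final arm angle came to about 0.007 rad, give or take 0.01. That is too coarse to prove the last millimetre, so "fully home" rests on the wrist picture.
    - The button began rising slowly about 0.05 rad before its final pop.
    - The handle force alone read below the spring value until I added the wrist torque.

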